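# Click the lid of a food box shut

## Robot

A 6-joint arm with a two-finger parallel gripper is mounted at the origin on the work surface. World frame = base frame: x ahead of the robot, y to its left, z up, the work surface at z = 0. Lengths are in mm, angles in rad, forces in N, time in s.
With the tool pointing down it reaches from about 350 to 875 mm from the base axis. Payload 4.2 kg.
Tool frame: the origin (TCP) lies on the mounting face of the last link; the fingertips stand 182 mm ahead of it and the grasp point (between the pads) lies 164 mm ahead of it; z points along the fingers, y is the direction in which the jaws open and shut (so a half turn about z gives the same grasp; the last joint's range is limited). The gripper opens to 87 mm and grips with 3 to 60 N. Pads are 19 mm wide; open, the fingers measure 117 mm over their backs; the gripper's body (75 mm by 190 mm) begins 51 mm behind the grasp point.
Start: joints at [0.259, 0.385, 0.008, 0, -1.194, -0.259], TCP at [624.98, 0.025, 404.75] pointing down, gripper open.
Joint ranges: [-3.14, 3.14], [-1.21, 2.06], [-1.07, 1.41], [-3.16, 2.05], [-2.99, -0.16], [-3.1, 3.1]. Speed limits (rad/s): [2.79, 2.79, 3.14, 3.14, 3.14, 3.14].

## Interface

Orientations are given as a 3x3 rotation matrix whose columns are the frame's x, y, z axes.
In Python, from plant import arm, vision, ticket gives the robot as it stands.
- The arm moves only by the tool drive_tool, never from a script. Its argument "moves" is a list that holds one entry, the list of rows, each a list of 5 numbers: the shift along the world's x, y, z each as a share of 0.02 m, from -1 to 1, then the turn about the world's z as a share of 60 degrees, from -1 to 1, then the closure in counts, from 0 (fully open) to 255 (shut). A call has 1 to 20 rows; each row shifts and turns the commanded pose from where the row before left it; what a row does not reach is not made up. A row lasts 1/10 s, in which the tool goes at most 50 mm and 8.59 degrees, less where a joint would pass 70% of its speed; a pose out of reach is approached as far as the arm can. A call with a number of a shift or a turn outside -1 to 1 is refused whole. A call with a gripper value outside its range is refused whole. The fingers move at their own pace and stop on an object; "newtons" is the grip in N (left out, the last holds). Time passes only in rows, so rows that do not move let the fingers close. It gives the time, the measured TCP pose, the force and the opening at its end, in the units of the state.
- arm.observe(): the state, without advancing time (a new reading comes with each control period).
- vision.snapshot(name): name is "scene" or "side" or "wrist"; returns a dict with "frame" (420x560x3 uint8, red, green, blue), "fx", "fy", "cx", "cy" (pixels), "extrinsics" (4x4, takes a point from camera to world coordinates); the wrist camera has in their place "hand_eye" (4x4, takes a point from camera to tool coordinates, whose origin is the TCP and whose axes are the flange's). Camera axes: x right, y up, looking along -z (the intrinsics and any distortion apply to the point x, -y, -z); pixel columns grow to the right and rows downward; lengths in mm; the calibration is good to about 2 mm. A picture is of the moment at which its call begins: read the wrist's pose just before it. There is no depth.
- ticket.hand_in(): hands the job in, once; it reports no verdict.
The state is a dict: "clock": time; "joint_pos": joint angles; "qvel": joint speeds; "joint_efforts": joint torques, N m; "ee_pos": TCP position; "eef_rot": TCP orientation; "contact_force": force on the tool from outside, world axes, zero at the start; "ft_torque": the same for the moment, N m; "finger_gap": opening from 0.0 (shut) to 1.0 (fully open).
Only numpy, scipy, OpenCV 4.12 (cv2) and the standard library are available. Lean on these libraries where they do the work, as an engineer would, in place of code of your own. Each camera call takes 0.05 s, during which the arm holds its last target. There are 200 camera calls.

## Task

The lid lies on the clear food box, but the four sections of its rim, one along each side, still stand up. With the fingertips, press down each section until all four have clicked in flush with the lid's corners. Do not lift the box or shove it along the counter, and leave the timer standing on the lid and the jar, bowl and spatula where they are.

Things in the scene. Friction and masses are not known exactly. Their poses are not given: they have to be found in the camera images.
- box: Clear plastic food box with white press-shut lid, 210 x 170 mm over the lid rim and 84 mm high to the lid's four fixed corner pads (34 x 34 mm each, tops at z = 84 mm); about 2.2 kg, standing loose on the counter. Origin: centre of its underside; x along the long side, y along the short side, z up. The middle of the lid is a sunk panel, 8 mm below the corner pads. Along each of the four sides, between the corner pads, runs one straight rim section.
- long_left_top (a point): Centre of the top face of the long rim section on the box's +y side, 139 mm along box x, 24 mm wide, white like the lid; moves down with it. At (0, 73, 92) mm in the box frame while it stands up; z = 84 mm, flush with the corner pads, when shut.
- long_left (a joint): Downward travel of the long rim section on the box's +y side: 0 = standing up 8 mm proud of the corner pads, 0.008 m = clicked shut. It resists with some 5 to 9 N at first and less as it goes down; somewhere between 3 and 5 mm down it tips over, snaps the rest of the way by itself and stays down. Let go earlier, it springs back up.
- long_right_top (a point): Centre of the top face of the long rim section on the box's -y side, 139 mm along box x, 24 mm wide, white like the lid; moves down with it. At (0, -73, 92) mm in the box frame while it stands up; z = 84 mm, flush with the corner pads, when shut.
- long_right (a joint): Downward travel of the long rim section on the box's -y side: 0 = standing up 8 mm proud of the corner pads, 0.008 m = clicked shut. It resists with some 5 to 9 N at first and less as it goes down; somewhere between 3 and 5 mm down it tips over, snaps the rest of the way by itself and stays down. Let go earlier, it springs back up.
- short_far_top (a point): Centre of the top face of the short rim section on the box's +x side, 99 mm along box y, 24 mm wide, white like the lid; moves down with it. At (93, 0, 92) mm in the box frame while it stands up; z = 84 mm, flush with the corner pads, when shut.
- short_far (a joint): Downward travel of the short rim section on the box's +x side: 0 = standing up 8 mm proud of the corner pads, 0.008 m = clicked shut. It resists with some 5 to 9 N at first and less as it goes down; somewhere between 3 and 5 mm down it tips over, snaps the rest of the way by itself and stays down. Let go earlier, it springs back up.
- short_near_top (a point): Centre of the top face of the short rim section on the box's -x side, 99 mm along box y, 24 mm wide, white like the lid; moves down with it. At (-93, 0, 92) mm in the box frame while it stands up; z = 84 mm, flush with the corner pads, when shut.
- short_near (a joint): Downward travel of the short rim section on the box's -x side: 0 = standing up 8 mm proud of the corner pads, 0.008 m = clicked shut. It resists with some 5 to 9 N at first and less as it goes down; somewhere between 3 and 5 mm down it tips over, snaps the rest of the way by itself and stays down. Let go earlier, it springs back up.
- timer: Round black kitchen timer with a metal dial, 42 mm in diameter and 27 mm high, standing loose near the middle of the lid's sunk panel. Origin: centre of its underside. To be left there.
- jar: Closed round jar, 54 mm in diameter, 85 mm high, on the counter left of the box. Origin: centre of its underside. Bystander.
- bowl: Small steel bowl, 100 mm across, 50 mm high, on the counter left of the box. Origin: centre of its underside. Bystander.
- spatula: Spatula, 240 mm long, lying flat on the counter right of the box. Origin: on its underside, about mid-length; x along its length. Bystander.
Things that resemble listed ones, but are neither listed nor needed, are in the scene too. Of the things like the timer, leave any that is green; of the rest the smaller one is meant.

How it is judged:
By the outcome, as a careful person would: the job done as asked, in the order asked, and still so for the second after the job is handed in, with the robot touching nothing.
It also fails if it takes over 54 s, if anything falls off the work surface, if the arm or the gripper's body presses on something with over 40 N, if the wrist force passes 120 N, or if a joint passes its speed limit or range.

## Working session

There is one attempt and no reset: what is moved stays moved. The work goes in short steps, Python scripts to look and compute and a tool call to move; the robot and the scene stay as the last step left them, time stands still between calls to the robot, and variables do not carry over. Pictures are saved under pics/ and viewed, about 8 in all and at most 12, crops included, and the job is handed in when it is done.

Besides the shell and the picture viewer there is one more tool, called after "Request:" as name(argument=value, ...), one argument or row to a line, values as JSON. drive_tool: Moves the arm, as the interface text tells. Shift numbers are shares of 0.02 m and turn numbers shares of 60 degrees, none past 1 either way. Its arguments: {"type":"object","properties":{"moves":{"type":"array"},"newtons":{"type":"number"}},"required":["moves"]}

```bash
mkdir -p pics; cat > h.py <<'E'
import numpy as np, cv2
from plant import arm, vision, ticket
def snap(n):
    s=arm.observe(); d=vision.snapshot(n); 
    if 'hand_eye' in d:
        T=np.eye(4); T[:3,:3]=s['eef_rot']; T[:3,3]=s['ee_pos']; E=T@np.array(d['hand_eye'])
    else: E=np.array(d['extrinsics'])
    d['E']=E; return d
def save(n,f):
    d=snap(n); cv2.imwrite(f'pics/{f}.png',d['frame'][:,:,::-1]); np.savez(f'pics/{f}.npz',**{k:v for k,v in d.items() if k!='frame'}); return d
def dist(d): return None
def ray(d,u,v,z):
    r=np.array([(u-d['cx'])/d['fx'],-(v-d['cy'])/d['fy'],-1.]); E=d['E']; w=E[:3,:3]@r; o=E[:3,3]
    return o+w*(z-o[2])/w[2]
def proj(d,P):
    P=np.atleast_2d(P); E=d['E']; c=(P-E[:3,3])@E[:3,:3]; return np.c_[d['cx']-d['fx']*c[:,0]/c[:,2], d['cy']+d['fy']*c[:,1]/c[:,2]]
E
python3 - <<'E'
from h import *
for n in ['scene','side','wrist']:
    d=save(n,n+'0'); print(n,{k:v for k,v in d.items() if k not in('frame',)})
print(arm.observe())
a=[cv2.resize(cv2.imread(f'pics/{n}0.png'),(400,300)) for n in ['scene','side','wrist']]
E
```

```text
scene {'fx': 473.46577811305616, 'fy': 473.46577811305616, 'cx': 274.9875909689197, 'cy': 200.05659605701857, 'extrinsics': array([[-7.87557207e-02, -8.39447524e-01,  5.37703814e-01,
         1.19779127e+03],
       [ 9.96893528e-01, -6.58244471e-02,  4.32485293e-02,
         5.94749858e+01],
       [-9.10814514e-04,  5.39439521e-01,  8.42023855e-01,
         1.11832578e+03],
       [ 0.00000000e+00,  0.00000000e+00,  0.00000000e+00,
         1.00000000e+00]]), 'E': array([[-7.87557207e-02, -8.39447524e-01,  5.37703814e-01,
         1.19779127e+03],
       [ 9.96893528e-01, -6.58244471e-02,  4.32485293e-02,
         5.94749858e+01],
       [-9.10814514e-04,  5.39439521e-01,  8.42023855e-01,
         1.11832578e+03],
       [ 0.00000000e+00,  0.00000000e+00,  0.00000000e+00,
         1.00000000e+00]])}
side {'fx': 415.77132280330846, 'fy': 415.77132280330846, 'cx': 282.35291203818485, 'cy': 203.64101086420143, 'extrinsics': array([[ 7.28237210e-01,  3.81148585e-01, -5.69558006e-01,
        -1.69460629e+01],
       [-6.85177469e-01,  3.87674673e-01, -6.16636184e-01,
        -6.48256738
[... 1465 characters left out ...]
 -2.58583372e-01]), 'qvel': array([-6.26172285e-04, -3.09352163e-03,  4.67550174e-03,  1.62195891e-03,
       -2.70250270e-04, -1.90447390e-05]), 'joint_efforts': array([ 3.86667998e-04, -3.91052306e+01,  1.87588084e+01,  4.22235444e+00,
        1.23758311e-02, -1.38926293e-04]), 'ee_pos': array([6.24851069e+02, 4.33484632e-02, 4.03902807e+02]), 'eef_rot': array([[-1.01965174e-04, -9.99998603e-01, -1.66827345e-03],
       [-9.99999990e-01,  1.02122527e-04, -9.42360981e-05],
       [ 9.44063348e-05,  1.66826383e-03, -9.99998604e-01]]), 'contact_force': array([ 0.67344108,  0.76723816, -0.91321355]), 'ft_torque': array([-0.01719464,  0.02811128,  0.02030933]), 'finger_gap': 0.9969823000013306}
```

View pics/scene0.png

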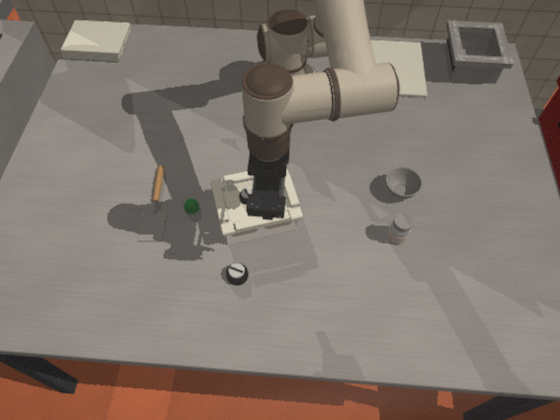

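View pics/wrist0.png

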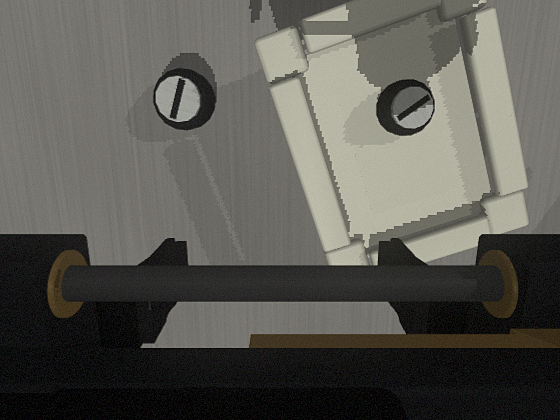

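The wrist view shows the box lid: pad corners at about (257,38), (327,250) and (527,222). The timer on the lid is at (405,107), and a larger look-alike stands on the counter at (183,98). In the scene view the green look-alike is at (192,206). None of these needs touching. Next I'll compute the box pose and move the tool back for a full view.

```bash
python3 - <<'E'
from h import *
d=dict(np.load('pics/wrist0.npz'))
for p in [(257,38),(327,250),(527,222),(495,10)]: print(p,ray(d,*p,84))
print('timers',ray(d,183,98,27),ray(d,405,107,103))
s=dict(np.load('pics/scene0.npz'))
for n,p,z in [('bowl',(404,183),25),('jar',(401,229),40),('spat',(160,185),10),('green',(192,206),20)]: print(n,ray(s,*p,z))
E
```

```text
(257, 38) [ 641.9259259 -118.6662069   84.       ]
(327, 250) [585.74288719  46.92605944  84.        ]
(527, 222) [421.0448715   22.45593727  84.        ]
(495, 10) [ 469.49339293 -137.39999742   84.        ]
timers [713.36441822 -78.05081507  27.        ] [535.2139934  -69.39971732 103.        ]
bowl [414.63500582 359.79172644  25.        ]
jar [572.72258087 338.03404952  40.        ]
spat [ 464.94644096 -326.85864637   10.        ]
green [ 533.38499919 -221.57195618   20.        ]
```

Request:
drive_tool(
  moves=[
    [[-1, 0.4, 0.4, 0, 255], [-1, 0.4, 0.4, 0, 255], [-1, 0.4, 0.4, 0, 255], [-1, 0.4, 0.4, 0, 255], [0, 0.4, 0.4, 0, 255], [0, 0, 0, 0, 255], [0, 0, 0, 0, 255]],
  ],
)

```text
clock: 0.85
ee_pos: [545.5, 40.2, 444.5]
eef_rot: [[0.0, -1.0, 0.0], [-1.0, -0.0, 0.0], [-0.0, -0.0, -1.0]]
contact_force: [-0.0, 0.8, -1.0]
finger_gap: 0.448
```

```bash
python3 - <<'E'
from h import *
d=save('wrist','wrist1'); f=d['frame'][:,:,::-1]
cv2.imwrite('pics/wrist1c.png',cv2.resize(f,(800,600),interpolation=cv2.INTER_CUBIC))
E
```

```text
(no output)
```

View pics/wrist1c.png

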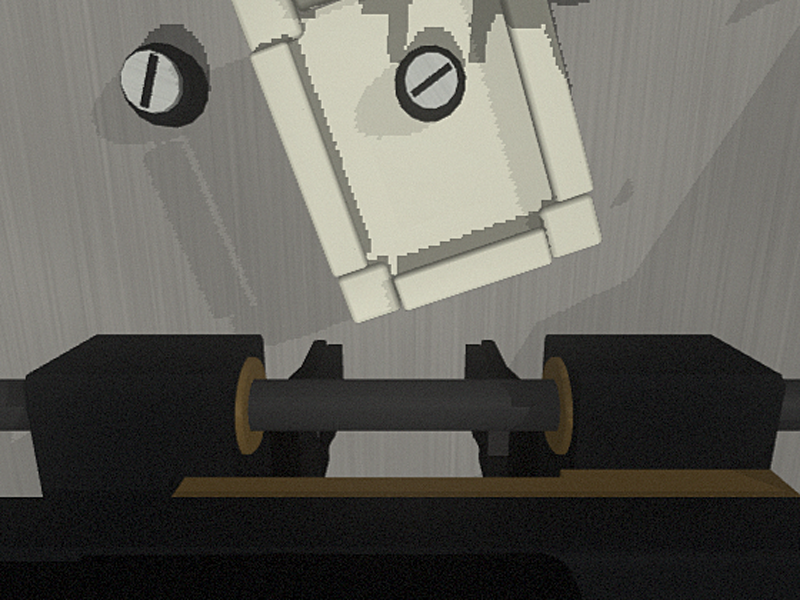

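Wrist view 1 (enlarged) shows near pad corners at (357,322) and (600,241). The rim ends are at (338,278), (252,52), (593,190), (408,309) and (550,262). I'll fit the pose to these.

```bash
cat >> h.py <<'E'
from scipy.optimize import least_squares
def pose(p,B):
    c,s=np.cos(p[2]),np.sin(p[2]); B=np.atleast_2d(np.array(B,float)); return np.c_[p[0]+c*B[:,0]-s*B[:,1],p[1]+s*B[:,0]+c*B[:,1],B[:,2]]
E
python3 - <<'E'
from h import *
w0=dict(np.load('pics/wrist0.npz'));w1=dict(np.load('pics/wrist1.npz'))
k=1/1.4286
P1=np.array([(357,322),(601,241),(338,278),(252,52),(593,190),(408,309),(550,262)])*k
B1=[(105,-85,84),(105,85,84),(69.5,-85,92),(-69.5,-85,92),(69.5,85,92),(105,-49.5,92),(105,49.5,92)]
P0=np.array([(257,38),(272,85)]);B0=[(-105,-85,84),(-69.5,-85,92)]
f=lambda p:np.r_[(proj(w1,pose(p,B1))-P1).ravel(),(proj(w0,pose(p,B0))-P0).ravel()]
r=least_squares(f,[530,-50,1.8],loss='soft_l1');p=r.x
print(p,np.degrees(p[2]),f(p).reshape(-1,2).round(1))
for n,b in [('LL',(0,73,92)),('LR',(0,-73,92)),('SF',(93,0,92)),('SN',(-93,0,92))]: print(n,pose(p,b))
print('timer',ray(w1,430*k,82*k,103))
f=w1['E'];print(arm.observe()['finger_gap'])
E
```

```text
[528.58760024 -46.91486007   1.89699235] 108.68965516166294 [[-0.2  1.8]
 [ 5.4  1.1]
 [-1.1 -0.4]
 [-0.4 -0.3]
 [ 4.9 -0.4]
 [-0.1  1.7]
 [ 5.6  0.4]
 [-1.1 -0.7]
 [-0.6 -0.4]]
LL [[459.43702533 -70.30712352  92.        ]]
LR [[597.73817515 -23.52259661  92.        ]]
SF [[498.78649748  41.18107783  92.        ]]
SN [[ 558.388703   -135.01079797   92.        ]]
timer [529.8444829  -67.84103643 103.        ]
0.40222315210196247
```

The fit is good along the box and within about 4 mm across it, which the 24 mm rims tolerate. I'll split that difference and move the closed fingertips over short_far, turned +18.7°.

Request:
drive_tool(
  moves=[
    [[-0.75, 0.03, -1, 0.104, 255], [-0.75, 0.03, -1, 0.104, 255], [-0.75, 0.04, -1, 0.104, 255], [0, 0, -1, 0, 255], [0, 0, -1, 0, 255], [0, 0, -1, 0, 255], [0, 0, -1, 0, 255], [0, 0, -0.2, 0, 255], [0, 0, 0, 0, 255], [0, 0, 0, 0, 255]],
  ],
)

```text
clock: 1.9
ee_pos: [500.6, 42.0, 301.3]
eef_rot: [[0.321, -0.947, 0.001], [-0.947, -0.321, 0.0], [0.0, -0.001, -1.0]]
contact_force: [0.9, -0.5, -0.3]
finger_gap: 0.005
```

```bash
python3 - <<'E'
from h import *
d=save('side','side1'); e=save('scene','scene1')
a=cv2.resize(d['frame'][100:310,160:440],None,fx=1.43,fy=1.43,interpolation=cv2.INTER_CUBIC); b=cv2.resize(e['frame'][120:330,120:400],None,fx=1.43,fy=1.43,interpolation=cv2.INTER_CUBIC)
cv2.imwrite('pics/c1.png',np.hstack([a,b])[:,:800,::-1])
print(arm.observe()['finger_gap'])
E
```

```text
0.006748313781502897
```

View pics/c1.png

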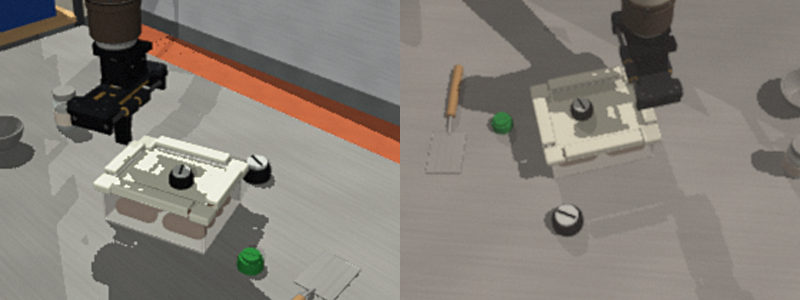

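The side crop shows the closed tips above the +x (robot-left) short section, and the timer untouched on the lid at (180,177). Descending.

Request:
drive_tool(
  moves=[
    [[0, 0, -0.6, 0, 255], [0, 0, -0.5, 0, 255], [0, 0, -0.15, 0, 255], [0, 0, -0.15, 0, 255], [0, 0, -0.1, 0, 255], [0, 0, 0, 0, 255]],
  ],
)

```text
clock: 2.6
ee_pos: [500.0, 42.0, 270.8]
eef_rot: [[0.321, -0.947, 0.0], [-0.947, -0.321, 0.0], [0.0, -0.0, -1.0]]
contact_force: [-0.4, 0.6, 2.0]
finger_gap: 0.006
```

Request:
drive_tool(
  moves=[
    [[0, 0, -0.1, 0, 255], [0, 0, 0, 0, 255]],
  ],
)

```text
clock: 2.8
ee_pos: [500.1, 42.1, 268.6]
eef_rot: [[0.321, -0.947, 0.001], [-0.947, -0.321, 0.0], [-0.0, -0.001, -1.0]]
contact_force: [-0.5, -0.2, -0.3]
finger_gap: 0.006
```

Request:
drive_tool(
  moves=[
    [[0, 0, -0.1, 0, 255], [0, 0, 0, 0, 255]],
  ],
)

```text
clock: 3.0
ee_pos: [500.2, 42.1, 266.7]
eef_rot: [[0.321, -0.947, 0.0], [-0.947, -0.321, 0.0], [0.0, -0.0, -1.0]]
contact_force: [0.5, -0.1, 0.3]
finger_gap: 0.004
```

Request:
drive_tool(
  moves=[
    [[0, 0, -0.05, 0, 255], [0, 0, 0, 0, 255]],
  ],
)

```text
clock: 3.2
ee_pos: [500.1, 42.1, 266.6]
eef_rot: [[0.321, -0.947, 0.001], [-0.947, -0.321, -0.0], [0.0, -0.0, -1.0]]
contact_force: [-2.1, 0.1, 6.1]
finger_gap: 0.002
```

Request:
drive_tool(
  moves=[
    [[0, 0, -0.05, 0, 255], [0, 0, 0, 0, 255]],
  ],
)

```text
clock: 3.4
ee_pos: [500.1, 42.2, 266.5]
eef_rot: [[0.322, -0.947, 0.001], [-0.947, -0.322, -0.0], [0.001, -0.001, -1.0]]
contact_force: [-4.7, 0.4, 11.1]
finger_gap: 0.007
```

short_far went soft and then met a firm stop at tip z ≈ 84.5, so it is shut. Next is short_near.

Request:
drive_tool(
  moves=[
    [[0, 0, 0.85, 0, 255], [0, 0, 0.85, 0, 255], [0, 0, 0.85, 0, 255], [0, 0, 0.85, 0, 255], [0.335, -0.98, 0, 0, 255], [0.335, -0.98, 0, 0, 255], [0.335, -0.98, 0, 0, 255], [0.335, -0.98, 0, 0, 255], [0.335, -0.98, 0, 0, 255], [0.335, -0.98, 0, 0, 255], [0.335, -0.98, 0, 0, 255], [0.335, -0.98, 0, 0, 255], [0.335, -0.98, 0, 0, 255], [0, 0, -0.9, 0, 255], [0, 0, -0.9, 0, 255], [0, 0, -0.9, 0, 255], [0, 0, 0, 0, 255], [0, 0, 0, 0, 255]],
  ],
)

```text
clock: 5.2
ee_pos: [560.5, -134.4, 278.8]
eef_rot: [[0.321, -0.947, -0.001], [-0.947, -0.321, -0.0], [0.0, 0.001, -1.0]]
contact_force: [0.4, 0.4, 0.4]
finger_gap: 0.006
```

```bash
python3 - <<'E'
from h import *
d=save('side','side2'); e=save('scene','scene2')
a=cv2.resize(d['frame'][150:290,240:426],(800,600),interpolation=cv2.INTER_CUBIC)
p=[528.6+2,-46.9+.8,1.897]
print(proj(d,pose(p,[(93,0,84),(-93,0,92),(0,73,92),(0,-73,92)])))
cv2.imwrite('pics/c2.png',a[:,:,::-1])
E
```

```text
[[247.04599716 210.76108651]
 [315.60211782 228.2927797 ]
 [264.56786579 234.32753688]
 [293.71277093 202.98238713]]
```

View pics/c2.png

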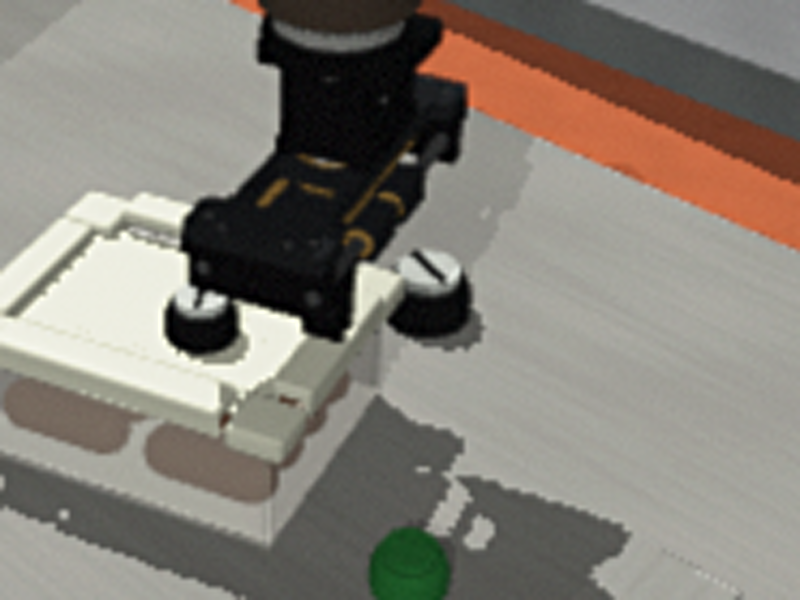

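The tips sit over the short_near section at (325,335), which matches the projected centre. Pressing.

Request:
drive_tool(
  moves=[
    [[0, 0, -0.15, 0, 255], [0, 0, -0.15, 0, 255], [0, 0, -0.1, 0, 255], [0, 0, 0, 0, 255]],
  ],
)

```text
clock: 5.7
ee_pos: [560.5, -134.3, 270.9]
eef_rot: [[0.321, -0.947, 0.001], [-0.947, -0.321, -0.0], [0.0, -0.001, -1.0]]
contact_force: [0.4, -0.7, 1.7]
finger_gap: 0.007
```

Request:
drive_tool(
  moves=[
    [[0, 0, -0.1, 0, 255], [0, 0, -0.1, 0, 255], [0, 0, 0, 0, 255]],
  ],
)

```text
clock: 6.0
ee_pos: [560.2, -134.4, 266.6]
eef_rot: [[0.321, -0.947, -0.001], [-0.947, -0.321, -0.0], [-0.0, 0.001, -1.0]]
contact_force: [-1.2, 0.3, 2.4]
finger_gap: 0.006
```

Request:
drive_tool(
  moves=[
    [[0, 0, -0.1, 0, 255], [0, 0, -0.05, 0, 255], [0, 0, 0, 0, 255]],
  ],
)

```text
clock: 6.3
ee_pos: [560.1, -134.3, 266.5]
eef_rot: [[0.322, -0.947, 0.0], [-0.947, -0.322, -0.001], [0.001, 0.0, -1.0]]
contact_force: [-6.8, 3.0, 17.1]
finger_gap: 0.002
```

short_near is shut: 17 N against the stop at 266.5. Next is long_left, turning -90° on the way.

Request:
drive_tool(
  moves=[
    [[0, 0, 0.85, 0, 255], [0, 0, 0.85, 0, 255], [0, 0, 0.85, 0, 255], [0, 0, 0.85, 0, 255], [-0.45, 0.295, 0, -0.136, 255], [-0.45, 0.295, 0, -0.136, 255], [-0.45, 0.295, 0, -0.136, 255], [-0.45, 0.295, 0, -0.136, 255], [-0.45, 0.295, 0, -0.136, 255], [-0.45, 0.295, 0, -0.136, 255], [-0.45, 0.295, 0, -0.136, 255], [-0.45, 0.295, 0, -0.136, 255], [-0.45, 0.295, 0, -0.136, 255], [-0.45, 0.295, 0, -0.136, 255], [-0.45, 0.295, 0, -0.136, 255], [0, 0, -0.9, 0, 255], [0, 0, -0.9, 0, 255], [0, 0, -0.9, 0, 255], [0, 0, 0, 0, 255], [0, 0, 0, 0, 255]],
  ],
)

```text
clock: 8.3
ee_pos: [461.2, -69.5, 277.6]
eef_rot: [[-0.946, -0.325, -0.001], [-0.325, 0.946, -0.0], [0.001, 0.0, -1.0]]
contact_force: [0.4, -0.3, 1.5]
finger_gap: 0.002
```

```bash
python3 - <<'E'
from h import *
d=save('side','side3')
a=cv2.resize(d['frame'][150:270,220:380],(800,600),interpolation=cv2.INTER_CUBIC)
cv2.imwrite('pics/c3.png',a[:,:,::-1])
E
```

```text
(no output)
```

View pics/c3.png

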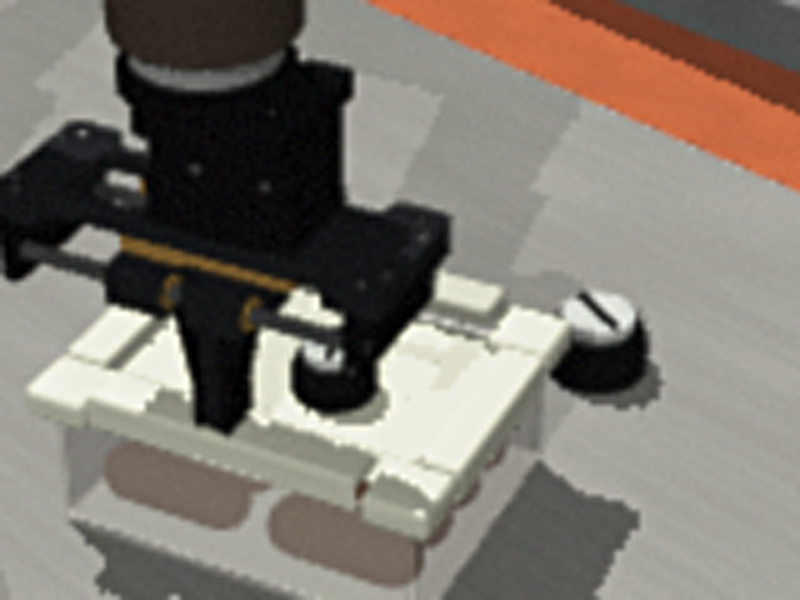

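The tips are on the long_left section at (218,425), and both short sections now look flush. Pressing.

Request:
drive_tool(
  moves=[
    [[0, 0, -0.12, 0, 255], [0, 0, -0.12, 0, 255], [0, 0, -0.1, 0, 255], [0, 0, 0, 0, 255]],
  ],
)

```text
clock: 8.75
ee_pos: [461.5, -69.4, 271.4]
eef_rot: [[-0.946, -0.325, 0.001], [-0.325, 0.946, 0.0], [-0.001, -0.0, -1.0]]
contact_force: [0.1, 0.7, 1.6]
finger_gap: 0.008
```

Request:
drive_tool(
  moves=[
    [[0, 0, -0.1, 0, 255], [0, 0, -0.1, 0, 255], [0, 0, 0, 0, 255]],
  ],
)

```text
clock: 9.05
ee_pos: [461.2, -69.5, 266.6]
eef_rot: [[-0.946, -0.325, -0.0], [-0.325, 0.946, -0.0], [0.0, 0.0, -1.0]]
contact_force: [0.2, 0.2, 0.4]
finger_gap: 0.007
```

Request:
drive_tool(
  moves=[
    [[0, 0, -0.1, 0, 255], [0, 0, 0, 0, 255]],
  ],
)

```text
clock: 9.25
ee_pos: [461.3, -69.4, 266.5]
eef_rot: [[-0.945, -0.326, -0.0], [-0.326, 0.945, -0.001], [0.001, -0.0, -1.0]]
contact_force: [-4.4, 2.4, 13.7]
finger_gap: 0.007
```

long_left is shut. Last is long_right.

Request:
drive_tool(
  moves=[
    [[0, 0, 0.9, 0, 255], [0, 0, 0.9, 0, 255], [0, 0, 0.9, 0, 255], [0, 0, 0.9, 0, 255], [0.99, 0.334, 0, 0, 255], [0.99, 0.334, 0, 0, 255], [0.99, 0.334, 0, 0, 255], [0.99, 0.334, 0, 0, 255], [0.99, 0.334, 0, 0, 255], [0.99, 0.334, 0, 0, 255], [0.99, 0.334, 0, 0, 255], [0, 0, -0.98, 0, 255], [0, 0, -0.98, 0, 255], [0, 0, -0.98, 0, 255], [0, 0, 0, 0, 255], [0, 0, -0.1, 0, 255], [0, 0, -0.1, 0, 255], [0, 0, -0.1, 0, 255], [0, 0, 0, 0, 255]],
  ],
)

```text
clock: 11.15
ee_pos: [600.0, -22.7, 273.4]
eef_rot: [[-0.946, -0.325, 0.002], [-0.325, 0.946, 0.0], [-0.002, -0.0, -1.0]]
contact_force: [-0.5, 0.1, 4.6]
finger_gap: 0.004
```

Request:
drive_tool(
  moves=[
    [[0, 0, -0.1, 0, 255], [0, 0, -0.1, 0, 255], [0, 0, 0, 0, 255]],
  ],
)

```text
clock: 11.45
ee_pos: [599.7, -22.8, 267.7]
eef_rot: [[-0.946, -0.325, -0.0], [-0.325, 0.946, 0.0], [0.0, 0.0, -1.0]]
contact_force: [0.1, -0.1, -1.1]
finger_gap: 0.003
```

Request:
drive_tool(
  moves=[
    [[0, 0, -0.1, 0, 255], [0, 0, 0, 0, 255]],
  ],
)

```text
clock: 11.65
ee_pos: [599.9, -22.7, 266.6]
eef_rot: [[-0.946, -0.325, 0.0], [-0.325, 0.946, -0.0], [0.0, -0.0, -1.0]]
contact_force: [-1.6, 0.7, 3.8]
finger_gap: 0.003
```

Now press a touch more, lift, clear the view and check.

Request:
drive_tool(
  moves=[
    [[0, 0, -0.08, 0, 255], [0, 0, 0, 0, 255]],
  ],
)

```text
clock: 11.85
ee_pos: [599.9, -22.6, 266.5]
eef_rot: [[-0.945, -0.326, 0.001], [-0.326, 0.945, -0.001], [-0.0, -0.001, -1.0]]
contact_force: [-4.2, 1.6, 11.2]
finger_gap: 0.006
```

Request:
drive_tool(
  moves=[
    [[0, 0, 1, 0, 255], [0, 0, 1, 0, 255], [0, 0, 1, 0, 255], [0, 0, 1, 0, 255], [0, 0, 1, 0, 255], [0, 1, 1, 0, 255], [0, 1, 1, 0, 255], [0, 1, 1, 0, 255], [0, 1, 1, 0, 255], [0, 1, 0, 0, 255], [0, 1, 0, 0, 255], [0, 1, 0, 0, 255], [0, 1, 0, 0, 255], [0, 0, 0, 0, 255]],
  ],
)

```text
clock: 13.25
ee_pos: [599.9, 139.3, 443.6]
eef_rot: [[-0.945, -0.327, -0.001], [-0.327, 0.945, 0.0], [0.001, 0.0, -1.0]]
contact_force: [0.6, -0.2, -0.0]
finger_gap: 0.003
```

```bash
python3 - <<'E'
from h import *
d=save('side','side4'); e=save('scene','scene4')
a=cv2.resize(d['frame'][165:265,220:350],(780,600),interpolation=cv2.INTER_CUBIC)
cv2.imwrite('pics/c4.png',a[:,:,::-1])
o=lambda n:cv2.resize(cv2.imread(f'pics/{n}.png')[120:300,120:440],(640,300),interpolation=cv2.INTER_AREA)
cv2.imwrite('pics/c5.png',np.vstack([o('scene0'),o('scene4')]))
E
```

```text
(no output)
```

View pics/c4.png

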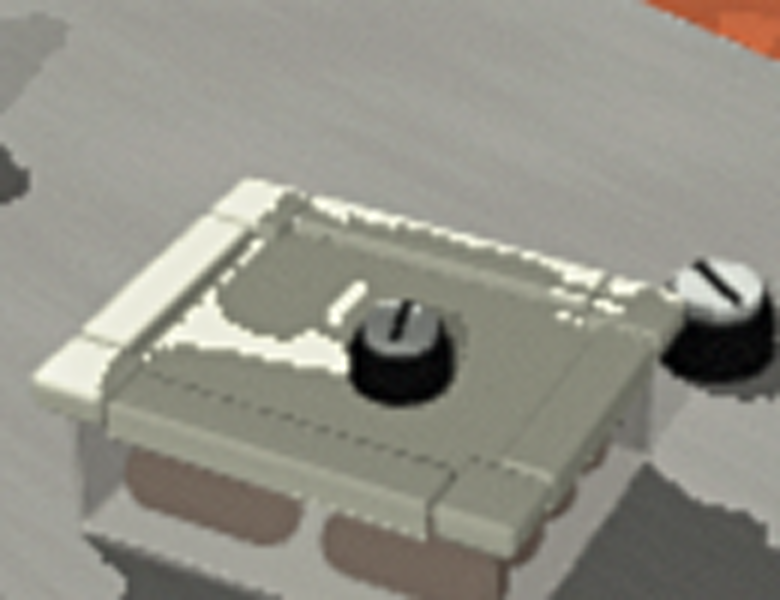

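View pics/c5.png

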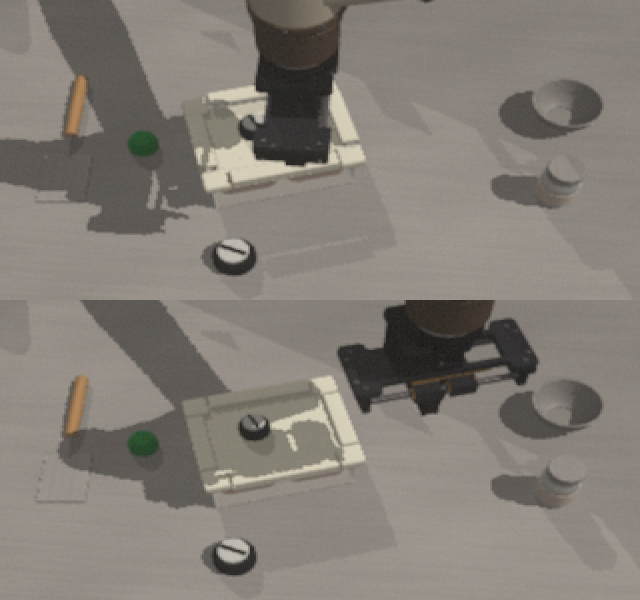

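All four sections look level with the pads in the side crop. In the before/after pair, the box, timer, jar, bowl and spatula are where they were. Handing in.

```bash
python3 -c "
from plant import ticket; print(ticket.hand_in())"
```

```text
the job is handed in; nothing more can be done
None
```

I pressed all four rim sections shut with the closed fingertips, in the order short_far, short_near, long_left, long_right, and handed the job in at about 13.4 s.

- **Force:** each section gave way 3–5 mm down, then met a firm stop with the fingertips at about z = 84.5 mm. The last push read 11 to 17 N, well under the limits.
- **Final pictures:** all four sections look flush with the corner pads. By eye, the box, timer, jar, bowl and spatula had not moved between the first and last scene images. The arm had backed away and was touching nothing.
- **Disagreement:** the first camera fit made the box about 4–5 mm narrower than the stated 170 mm. I pressed at the midpoint of the two estimates, which the 24 mm wide rims tolerated.

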